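# Hang the T-handle key back on the crowded key rack

### The job

Put the red T-handle hex key back into the one empty place of the key rack, between the others: its shaft down through the free eye hook and its handle lying in the notch of the rail behind, in line with its neighbours, which must not be knocked out of place. The key lies flat on the bench, so first stand it shaft-down in the big hole of the beech block and let go of it, then take it by the handle from above and hang it. Always set the key down, never drop it.

Things in the scene. Friction and masses are not known exactly. Their poses are not given: they have to be found in the camera images.
- red_bar (a point): centre of the handle of the red T-handle hex key: a straight red bar 96 mm long, 24 mm thick, 26 mm tall along the shaft. Axes fixed in the key: +x along the shaft to its tip, y along the bar, z square to both. At the start the key lies flat on the bench, z up, shaft axis 12 mm above the bench, x roughly to the robot's left
- red_shoulder (a point): point on the red key's axis, 27 mm from red_bar, where its round red neck (24 mm in diameter, 14 mm long, below the handle's middle) ends in a flat shoulder and the straight steel shaft (8 mm in diameter, 120 mm long) begins. The shoulder rests on the eye when the key hangs. Axes as red_bar
- red_tip (a point): free end of the red key's shaft, 120 mm from the shoulder, 147 mm from red_bar. Axes as red_bar
- red_key: the red T-handle key as a whole, loose, about 0.16 kg, 160 mm long; balances about at the shoulder; origin 12 mm from red_bar against z. Axes as red_bar
- block_hole (a point): mouth centre of the big hole in a beech block (72 x 124 mm, 55 mm tall) fixed to the bench: 13 mm in diameter, 45 mm deep, upright, 2 mm chamfer, near the block's right end. A key standing in it has its shoulder about 130 mm above the bench and may lean up to 6 degrees. Two thin black hex keys stand at the block's left end, about 80 mm away, up to 100 mm above the bench. z up
- free_eye (a point): centre of the top of the rack's empty eye hook, 135 mm above the bench: a closed level ring of 6 mm steel rod, hole 16 mm, outside 28 mm in diameter, on a shank that runs back to the rail. One of the three inner places of five; places are 68 mm apart along the rack's y (44 mm clear between handles), keys hang on the other four. Axes as the rack
- rack: blue steel key rack fixed to the bench, 396 mm long; origin on the bench under the middle eye; +x to the back, y along the row, z up. A rail 29 to 39 mm behind the eyes (top 167 mm up) has an upright notch behind each eye, 28 mm wide, open at the top, bottom 142 mm up; a hanging key's bar points along x with its back half in the notch, bar bottom 149, top 175 mm up
- key_a_bar (a point): centre of the handle of the loose hanging key with the yellow handle; same size and shape as the red key, hanging in its place with its handle bar along the rack's x, 162 mm above the bench. Its x points along the handle, z up
- key_b_bar (a point): centre of the handle of the loose hanging key with the blue handle; same size and shape as the red key, hanging in its place with its handle bar along the rack's x, 162 mm above the bench. Its x points along the handle, z up
- key_c_bar (a point): centre of the handle of the loose hanging key with the green handle; same size and shape as the red key, hanging in its place with its handle bar along the rack's x, 162 mm above the bench. Its x points along the handle, z up
- key_d_bar (a point): centre of the handle of the loose hanging key with the orange handle; same size and shape as the red key, hanging in its place with its handle bar along the rack's x, 162 mm above the bench. Its x points along the handle, z up

How it is judged:
On the way:
1. the red key stands shaft-down in the big hole of the block, at least 20 mm deep, and the fingers have let go of it (z of red_tip in the frame of block_hole below -0.02 m and horizontal distance between red_tip and block_hole below 0.01 m and angle between the x axis of red_tip and the z axis of block_hole, either way round below 0.2 rad and contact force between red_key and the fingers below 0.05 N and linear speed of red_key below 0.05 m/s), for 0.2 s.
At the end, for the whole second after the job is handed in: the red key hangs in the empty place at rest: its shaft goes down through the free eye, its shoulder lies on the ring (within 7 mm of the eye's centre), its handle lies in the notch along the rack's front-to-back direction (within 0.2 rad), and the other four keys hang where they hung (within 15 mm) (distance between red_shoulder and free_eye below 0.007 m and horizontal distance between red_tip and free_eye below 0.02 m and height (world z) of red_tip below 0.05 m and angle between the y axis of red_bar and the x axis of rack, either way round below 0.2 rad and linear speed of red_key below 0.02 m/s and distance of each of key_a_bar, key_b_bar, key_c_bar, key_d_bar from where it was at the start of the episode below 0.015 m); the robot touches nothing.
It fails at once if one of the four hanging keys is knocked out of place (its handle shifted by more than 15 mm) (distance of any of key_a_bar, key_b_bar, key_c_bar, key_d_bar from where it was at the start of the episode above 0.015 m).
It fails at once if the red key is dropped (it moves faster than 0.5 m/s while the fingers do not touch it, a free fall of more than 13 mm) (linear speed of red_key above 0.5 m/s and contact force between red_key and the fingers below 0.01 N).
It also fails if it takes over 72 s, if anything falls off the work surface, if the arm or the gripper's body presses on something with over 40 N, if the wrist force passes 120 N, or if a joint passes its speed limit or range.

### The arm

A 6-joint arm with a two-finger parallel gripper is mounted at the origin on a cart in front of the work surface, level with it; the furniture and walls round the work are solid. World frame = base frame: x ahead of the robot, y to its left, z up, the work surface at z = 0. Lengths are in m, angles in rad, forces in N, time in s.
With the tool pointing down it reaches from about 0.325 to 0.85 m from the base axis. Payload 4.4 kg.
Tool frame: the origin (TCP) lies on the centre line of the jaws, within the pads' length; the fingertips stand 19 mm ahead of it and the grasp point (between the pads) is the TCP (tip_reach is the distance from the TCP to the fingertips, in m); z points along the fingers, y is the direction in which the jaws open and shut (so a half turn about z gives the same grasp; the last joint's range is limited). The gripper opens to 94 mm and grips with 3 to 60 N. Pads are 16 mm wide; open, the fingers measure 119 mm over their backs; the gripper's body (75 mm by 177 mm) begins 78 mm behind the grasp point.
Start: joints at [1.109, 0.207, 1.542, -0, 1.393, -0.15], TCP at [0.176, 0.547, 0.224] pointing down, gripper open.
Joint ranges: [-2.73, 2.73], [-0.86, 2.22], [0.23, 2.46], [-1.11, 4.25], [0.08, 2.63], [-2.82, 2.82]. Speed limits (rad/s): [2.79, 2.79, 3.14, 3.14, 3.14, 3.14].

### API

Orientations are given as a rotation vector (axis times angle).
In Python, from workcell import get_obs, get_image, camera_model, sign_off, tip_reach gives the robot as it stands. The module is installed in compiled form; this text tells all that it offers.
- The arm moves only by the tool drive_tool, never from a script. Its argument "moves" is a list of rows, each an object with "grip": the opening, from 0 (shut) to 1 (fully open); "slide": the shift along the tool's x, y, z in mm, a list of three; "rot": the turn, a rotation vector about the tool's x, y, z in degrees, a list of three. A call has exactly 5 rows; each row is the pose to reach, as a shift and turn from the pose commanded when the call began, along the tool's axes at that moment; what a row does not reach only later rows make up. A row lasts 1/8 s, in which the tool goes at most 62.5 mm and 10.7 degrees, less where a joint would pass 70% of its speed; a pose out of reach is approached as far as the arm can. A call with a gripper value outside its range is refused whole. The fingers move at their own pace and stop on an object; the grip force is fixed at half the most. Time passes only in rows, so rows that repeat a pose let the fingers close, or fill a call up. It gives the time, the measured TCP pose, the force and the opening at its end, in the units of the state.
- get_obs(): the state, without advancing time (a new reading comes with each control period).
- get_image(name): name is "side" or "top" or "wrist"; returns (picture, depth): 420x560x3 uint8, red, green, blue; 420x560 float32, m along the optical axis (not along the pixel's ray), 0 where there is no reading.
- camera_model(name): a dict with "fx", "fy", "cx", "cy" (pixels), "R" (3x3) and "t" (3): a world point X has camera coordinates R X + t. Camera axes: x right, y down, z forward; pixel columns grow to the right and rows downward; lengths in m; the calibration is good to about 2 mm. The wrist camera is an equidistant fisheye: a pixel r from the principal point sees the ray r / f radians off the axis. A picture is of the moment at which its call begins: read the wrist's pose just before it. camera_model takes no time and is no camera call; for the wrist camera it gives the pose at the moment of the call.
- sign_off(): hands the job in, once; it reports no verdict.
The state is a dict: "t": time; "qpos": joint angles; "qd": joint speeds; "joint_efforts": joint torques, N m; "position": TCP position; "tcp_rot": TCP orientation; "wrist_force": force on the tool from outside, world axes, zero at the start; "wrist_torque": the same for the moment, N m; "grip_width": finger opening in m.
Only numpy, scipy, OpenCV 4.12 (cv2) and the standard library are available. Lean on these libraries where they do the work, as an engineer would, in place of code of your own. Each camera call takes 0.05 s, during which the arm holds its last target. There are 200 camera calls.

## Working session

There is one attempt and no reset: what is moved stays moved. The work goes in short steps, Python scripts to look and compute and a tool call to move; the robot and the scene stay as the last step left them, time stands still between calls to the robot, and variables do not carry over. Pictures are saved under pics/ and viewed, about 8 in all and at most 12, crops included, and the job is handed in when it is done.

Besides the shell and the picture viewer there is one more tool, called after "Emit:" as name(argument=value, ...), one argument or row to a line, values as JSON. drive_tool: Moves the arm, as the interface text tells. Its arguments: {"type":"object","properties":{"moves":{"type":"array","items":{"type":"object","properties":{"grip":{"type":"number"},"slide":{"type":"array","items":{"type":"number"}},"rot":{"type":"array","items":{"type":"number"}}}}}},"required":["moves"]}

```bash
mkdir -p pics
python3 - <<'E'
from workcell import *
import cv2, numpy as np
o=get_obs(); print({k:np.round(v,3) for k,v in o.items()})
for n in("side","top"):
    p,d=get_image(n); cv2.imwrite(f"pics/{n}0.png",p[:,:,::-1]); np.savez(f"{n}0.npz",p=p,d=d)
    print(n,camera_model(n))
print(tip_reach)
E
```

```text
{'t': np.float64(0.0), 'qpos': array([ 1.11 ,  0.207,  1.543, -0.   ,  1.394, -0.15 ]), 'qd': array([ 0.001, -0.001, -0.   , -0.   , -0.002, -0.001]), 'joint_efforts': array([ 1.0000e-03, -3.7087e+01, -2.8142e+01,  7.0000e-02,  3.6000e-02,
       -0.0000e+00]), 'position': array([0.176, 0.547, 0.223]), 'tcp_rot': array([-4.860e-01, -3.103e+00,  3.000e-03]), 'wrist_force': array([-1.074,  0.098,  0.732]), 'wrist_torque': array([-0.039, -0.052,  0.008]), 'grip_width': np.float64(0.094)}
side {'fx': 443.2591075285395, 'fy': 443.2591075285395, 'cx': 278.95673577082675, 'cy': 205.11858774256152, 'R': array([[ 0.99039976, -0.1366741 , -0.02070034],
       [-0.0900274 , -0.52411138, -0.84687799],
       [ 0.104897  ,  0.84061136, -0.5313842 ]]), 't': array([-0.5659371 ,  0.14086922,  0.94315899])}
top {'fx': 499.8061870155561, 'fy': 499.8061870155561, 'cx': 286.9447610323114, 'cy': 213.29381000408148, 'R': array([[ 0.01701302, -0.99978322, -0.01200264],
       [-0.98329502, -0.01455426, -0.18143618],
       [ 0.18122216,  0.01488891, -0.98332947]]), 't': array([-0.01823214,  0.56715905,  1.00456989])}
0.019
```

View pics/side0.png

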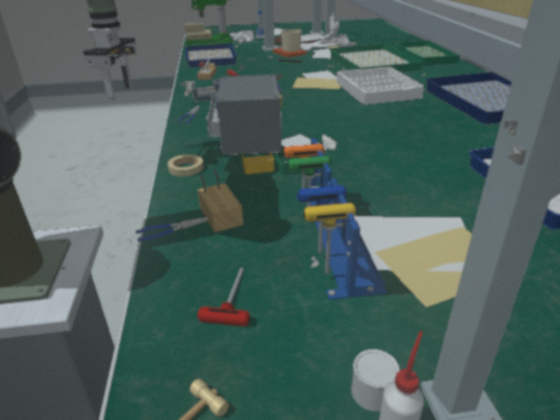

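View pics/top0.png

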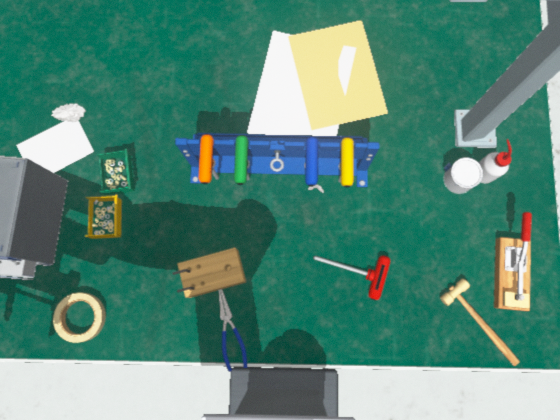

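The top view shows the red key at about (379,277), shaft tip at (316,259). The block is at (212,272), the free eye at (277,163) between green and blue. The side view agrees. Now I'll measure.

```bash
cat > h.py <<'E'
from workcell import *
import cv2, numpy as np
from scipy.spatial.transform import Rotation as Ro
def ray(m,uv,fish=False):
    u,v=uv; x=(u-m["cx"])/m["fx"]; y=(v-m["cy"])/m["fy"]
    if fish:
        r=np.hypot(x,y); d=np.array([np.sin(r)*x/max(r,1e-9),np.sin(r)*y/max(r,1e-9),np.cos(r)])
    else: d=np.array([x,y,1.])
    R=np.array(m["R"]); return -R.T@m["t"], R.T@d
def plane(m,uv,z,fish=False):
    c,d=ray(m,uv,fish); return c+d*(z-c[2])/d[2]
def proj(m,X,fish=False):
    c=np.array(m["R"])@np.array(X)+m["t"]
    if fish:
        s=np.hypot(c[0],c[1]); th=np.arctan2(s,c[2]); k=th/max(s,1e-9); return m["cx"]+m["fx"]*k*c[0],m["cy"]+m["fy"]*k*c[1]
    return m["cx"]+m["fx"]*c[0]/c[2],m["cy"]+m["fy"]*c[1]/c[2]
def toolshift(dX):
    o=get_obs(); return 1000*Ro.from_rotvec(o["tcp_rot"]).inv().apply(dX)
E
python3 - <<'E'
from h import *
p=np.load("top0.npz")["p"]; m=camera_model("top")
h=cv2.cvtColor(p,cv2.COLOR_RGB2HSV)
red=(((h[...,0]<6)|(h[...,0]>174))&(h[...,1]>170)&(h[...,2]>60)).astype(np.uint8); red[:,:350]=0;red[:,410:]=0;red[:240]=0
ys,xs=np.nonzero(red); print(len(xs)); 
# world pts at handle height, principal box
W=np.array([plane(m,(u,v),0.022)[:2] for u,v in zip(xs,ys)])
r=cv2.minAreaRect((W*1000).astype(np.float32)); print("red rect",r)
# shaft: greyish pixels
g=((h[...,1]<90)&(h[...,2]>90)).astype(np.uint8); g[:250]=0;g[285:]=0;g[:,:310]=0;g[:,372:]=0
ys,xs=np.nonzero(g); S=np.array([plane(m,(u,v),0.014)[:2] for u,v in zip(xs,ys)])*1000
print(len(S),"shaft line",cv2.fitLine(S.astype(np.float32),cv2.DIST_HUBER,0,.01,.01).ravel(), "tip",S[S[:,1].argmax()], S[S[:,1].argmin()])
for n,(u,v),z in [("eye",(277,163),.135),("hole?",(232,265),.055)]: print(n,plane(m,(u,v),z))
for n,lo,hi in [("orange",5,16),("yellow",20,32),("green",50,75),("blue",105,125)]:
    k=((h[...,0]>=lo)&(h[...,0]<=hi)&(h[...,1]>150)&(h[...,2]>90)).astype(np.uint8); k[:130]=0;k[190:]=0;k[:,:190]=0;k[:,365:]=0
    c=max(cv2.findContours(k,0,2)[0],key=cv2.contourArea)
    W=np.array([plane(m,q,.175)[:2]*1000 for q in c[:,0]],np.float32); print(n,cv2.minAreaRect(W))
a=cv2.resize(p[240:310,170:255],None,fx=6,fy=6,interpolation=cv2.INTER_CUBIC)
b=cv2.resize(p[130:200,250:300],None,fx=6,fy=6,interpolation=cv2.INTER_CUBIC)
cv2.imwrite("pics/c1.png",np.hstack([a,b])[:,:,::-1])
E
```

```text
502
red rect ((440.4835205078125, -199.53262329101562), (38.641971588134766, 93.5593032836914), 73.09690856933594)
263 shaft line [ 2.8079230e-01  9.5976853e-01  4.6299707e+02 -1.2500117e+02] tip [479.44078756 -66.3869484 ] [ 430.14536305 -188.25740607]
eye [0.65306907 0.01096547 0.135     ]
hole? [0.45626581 0.10263925 0.055     ]
orange ((649.83740234375, 145.95152282714844), (95.11629486083984, 24.802188873291016), 2.5362496376037598)
yellow ((646.6005859375, -123.1831283569336), (22.596818923950195, 92.63059997558594), 89.85201263427734)
green ((647.9954223632812, 78.85771179199219), (22.462373733520508, 92.74578857421875), 89.15269470214844)
blue ((647.6834106445312, -21.964393615722656), (172.26747131347656, 92.69851684570312), 89.89350128173828)
```

View pics/c1.png

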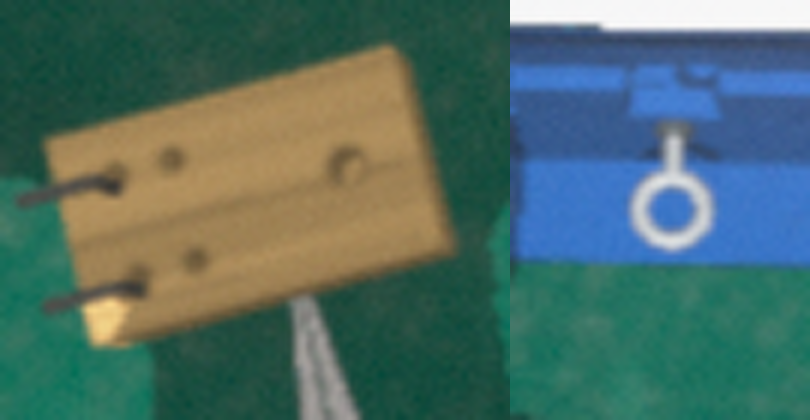

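Eye is at about (277.2,165) and the hole mouth at about (228.3,267.5). Next, plan the approach to the shaft.

```bash
cat >> h.py <<'E'
def pose(p,z,y):
    z=np.array(z,float)/np.linalg.norm(z); y=np.array(y,float); y-=z*(y@z); y/=np.linalg.norm(y)
    return np.array(p,float),Ro.from_matrix(np.c_[np.cross(y,z),y,z])
def cur():
    o=get_obs(); return o["position"],Ro.from_rotvec(o["tcp_rot"])
def rel(a,b,name=""):
    d=a[1].inv().apply(b[0]-a[0])*1000; r=np.degrees((a[1].inv()*b[1]).as_rotvec())
    print(name,"slide",np.round(d,1),"rot",np.round(r,1),"|",round(np.linalg.norm(d)),round(np.linalg.norm(r)))
E
python3 - <<'E'
from h import *
m=camera_model("top")
print("eye",plane(m,(277.2,165),.135),"hole",plane(m,(228.3,267.5),.055))
c=cur(); k=np.array([.281,.96,0]);k/=np.linalg.norm(k)
th=np.radians(35); a=np.array([0,0,-np.cos(th)])+np.sin(th)*k
sh=np.array([.446,-.181,.012]); g=sh+.025*k; tcp=g-.013*a
G=pose(tcp,a,[.96,-.281,0]); P=pose(tcp-.10*a,a,[.96,-.281,0])
w=(np.array([.42,.27,.24]),c[1])
rel(c,w,"wp"); rel(w,P,"pre"); print("tcp",tcp,"pre",P[0])
E
```

```text
eye [0.64897233 0.01048477 0.135     ] hole [0.45098505 0.11011155 0.055     ]
wp slide [-317.4 -188.8  -16.3] rot [0. 0. 0.] | 370 0
pre slide [-163.8 -461.   136.3] rot [-27.1  27.7  85.5] | 508 94
tcp [ 0.45092834 -0.16416296  0.02264898] pre [ 0.43481536 -0.21921086  0.10456418]
```

Emit:
drive_tool(
  moves=[
    {"grip":1,"slide":[-265,-155,-14],"rot":[0,0,0]},
    {"grip":1,"slide":[-265,-155,-14],"rot":[0,0,0]},
    {"grip":1,"slide":[-265,-155,-14],"rot":[0,0,0]},
    {"grip":1,"slide":[-265,-155,-14],"rot":[0,0,0]},
    {"grip":1,"slide":[-265,-155,-14],"rot":[0,0,0]},
  ],
)

```text
t: 0.72
position: [0.3816, 0.3169, 0.2382]
tcp_rot: [-0.487, -3.103, 0.0]
wrist_force: [0.6, 0.8, -0.8]
grip_width: 0.094
```

Emit:
drive_tool(
  moves=[
    {"grip":1,"slide":[-60,-60,0],"rot":[0,0,10]},
    {"grip":1,"slide":[-100,-110,0],"rot":[0,0,20]},
    {"grip":1,"slide":[-130,-170,0],"rot":[0,0,30]},
    {"grip":1,"slide":[-150,-230,0],"rot":[0,0,40]},
    {"grip":1,"slide":[-165,-290,0],"rot":[0,0,50]},
  ],
)

```text
t: 1.35
position: [0.4496, 0.0176, 0.2381]
tcp_rot: [-1.76, -2.602, 0.0]
wrist_force: [1.0, -0.2, 0.5]
grip_width: 0.0941
```

```bash
cat > g.py <<'E'
from h import *
c=cur(); k=np.array([.281,.96,0]);k/=np.linalg.norm(k)
th=np.radians(35); a=np.array([0,0,-np.cos(th)])+np.sin(th)*k
sh=np.array([.446,-.181,.012]); g=sh+.025*k; tcp=g-.013*a
G=pose(tcp,a,[.96,-.281,0]); P=pose(tcp-.10*a,a,[.96,-.281,0])
o=get_obs(); print(o["t"],np.round(o["position"],4),np.round(o["qpos"],2)); rel(c,P,"pre"); rel(c,G,"grasp")
E
python3 g.py
```

```text
1.35 [0.4496 0.0176 0.2381] [-0.15 -0.08  1.82 -0.    1.4  -0.54]
pre slide [-214.3 -101.9  133.5] rot [-11.7  33.7  37. ] | 272 51
grasp slide [-169.2  -66.4  215.5] rot [-11.7  33.7  37. ] | 282 51
```

Emit:
drive_tool(
  moves=[
    {"grip":1,"slide":[-55,-25,25],"rot":[-2.3,6.7,7.4]},
    {"grip":1,"slide":[-105,-50,55],"rot":[-4.7,13.5,14.8]},
    {"grip":1,"slide":[-150,-70,85],"rot":[-7,20.2,22.2]},
    {"grip":1,"slide":[-190,-90,115],"rot":[-9.3,27,29.6]},
    {"grip":1,"slide":[-214,-102,133],"rot":[-11.7,33.7,37]},
  ],
)

```text
t: 1.98
position: [0.4355, -0.2193, 0.104]
tcp_rot: [-2.155, -1.611, -0.684]
wrist_force: [0.8, -0.5, 0.0]
grip_width: 0.0939
```

```bash
python3 g.py
python3 - <<'E'
from h import *
m=camera_model("wrist"); p,d=get_image("wrist"); np.savez("w1.npz",p=p,d=d); 
k=np.array([.281,.96,0]);sh=np.array([.446,-.181,.012])
print("pred shoulder,tip,bar",[np.round(proj(m,X,True)) for X in (sh,sh+.12*k,sh-.027*k)])
cv2.imwrite("pics/w1.png",p[:,:,::-1])
E
```

```text
1.975 [ 0.4355 -0.2193  0.104 ] [-0.96  0.37  1.74  0.47  1.46 -0.83]
pre slide [ 0.2 -0.7 -0.5] rot [-0.  -0.3 -0.1] | 1 0
grasp slide [-0.2 -0.7 99.5] rot [-0.  -0.3 -0.1] | 100 0
pred shoulder,tip,bar [array([276., 238.]), array([276., 120.]), array([276., 270.])]
```

View pics/w1.png

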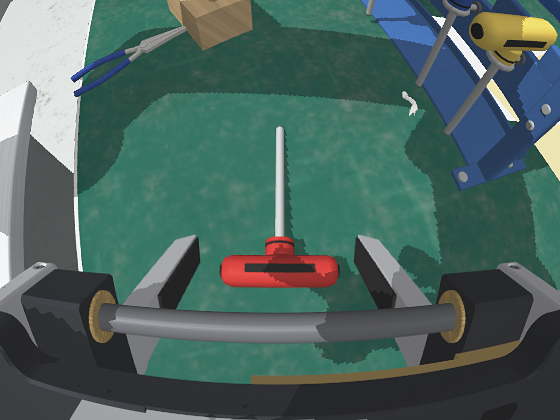

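The wrist view shows the shaft from (281,237) to (280,127), a few pixels off the prediction, and the fingers straddle it.

Run:
```python
from h import *
m=camera_model("wrist"); p=np.load("w1.npz")["p"]
h=cv2.cvtColor(p,cv2.COLOR_RGB2HSV)
g=((h[...,1]<60)&(h[...,2]>110)).astype(np.uint8); g[:122]=0;g[240:]=0;g[:,:265]=0;g[:,:265]=0;g[:,295:]=0
ys,xs=np.nonzero(g); 
W=np.array([plane(m,q,.013,True)[:2]*1000 for q in zip(xs,ys)],np.float32)
print(len(W),cv2.fitLine(W,cv2.DIST_HUBER,0,.01,.01).ravel(),"tip",plane(m,(280,126.5),.012,True),"sh",plane(m,(281,237.5),.016,True),ys.min(),ys.max())
```

```text
926 [ 2.9568970e-01  9.5528406e-01  4.6026941e+02 -1.3603720e+02] tip [ 0.47831625 -0.08012133  0.012     ] sh [ 0.44648695 -0.18656039  0.016     ] 125 235
```

Emit:
drive_tool(
  moves=[
    {"grip":1,"slide":[0,-0.7,40],"rot":[0,0,0]},
    {"grip":1,"slide":[0,-0.7,75],"rot":[0,0,0]},
    {"grip":1,"slide":[0,-0.7,90],"rot":[0,0,0]},
    {"grip":1,"slide":[0,-0.7,99.5],"rot":[0,0,0]},
    {"grip":1,"slide":[0,-0.7,99.5],"rot":[0,0,0]},
  ],
)

```text
t: 2.65
position: [0.4516, -0.162, 0.0242]
tcp_rot: [-2.151, -1.622, -0.679]
wrist_force: [0.1, 0.1, 0.6]
grip_width: 0.0942
```

Emit:
drive_tool(
  moves=[
    {"grip":0,"slide":[0,0,0],"rot":[0,0,0]},
    {"grip":0,"slide":[0,0,0],"rot":[0,0,0]},
    {"grip":0,"slide":[0,0,0],"rot":[0,0,0]},
    {"grip":0,"slide":[0,0,0],"rot":[0,0,0]},
    {"grip":0,"slide":[0,0,0],"rot":[0,0,0]},
  ],
)

```text
t: 3.28
position: [0.4513, -0.162, 0.024]
tcp_rot: [-2.151, -1.62, -0.679]
wrist_force: [-0.7, 0.3, -0.5]
grip_width: 0.0472
```

```bash
cat > s.py <<'E'
from h import *
# standing pose: approach a = cos35*u + sin35*(-z), u horizontal
c=cur(); k=np.array([.288,.958,0]);k/=np.linalg.norm(k)
import sys
L=pose(c[0]+[0,0,.16],c[1].apply([0,0,1]),c[1].apply([0,1,0])); rel(c,L,"lift")
t=np.radians(35)
y=np.array([np.cos(0.0),-np.sin(0.0),0]); u=np.array([0,-1,0.])
a=np.cos(t)*u-np.sin(t)*np.array([0,0,1])
grip=np.array([.451,.110,0.055+.095+.03])  # shaft axis at grip: tip 95 below
T=pose(grip-.013*a,a,y); print(T[0]); rel(L,T,"stand")
k2=np.cross(c[1].apply([0,1,0]),[0,0,1]);print(k2)
E
python3 s.py; python3 -c "
from workcell import *;print(get_obs())"
```

```text
lift slide [ 9.19e+01  1.00e-01 -1.31e+02] rot [-0. -0. -0.] | 160 0
[0.451      0.12064898 0.18745649]
stand slide [224.4 -78.3 153.1] rot [ -3.1 -89.4 -17.5] | 283 91
[-0.27620619 -0.96109833  0.        ]
{'t': 3.275, 'qpos': array([-0.86955378,  0.46711072,  1.82505635,  0.52421258,  1.26481682,
       -0.85766326]), 'qd': array([ 0.00141576,  0.00179143,  0.00144206, -0.00064691, -0.00154722,
        0.00130979]), 'joint_efforts': array([-1.57035462e-02, -3.69058657e+01, -1.73364884e+01,  1.40611824e+00,
        1.71786133e+00,  9.37215082e-03]), 'position': array([ 0.45127685, -0.16198959,  0.02401391]), 'tcp_rot': array([-2.15141024, -1.62041185, -0.67938728]), 'wrist_force': array([-0.65756745,  0.32985836, -0.47513366]), 'wrist_torque': array([-0.3276448 ,  0.13704974,  0.00106304]), 'grip_width': 0.04723526942119505}
```

Emit:
drive_tool(
  moves=[
    {"grip":0,"slide":[0,0,0],"rot":[0,0,0]},
    {"grip":0,"slide":[0,0,0],"rot":[0,0,0]},
    {"grip":0,"slide":[0,0,0],"rot":[0,0,0]},
    {"grip":0,"slide":[0,0,0],"rot":[0,0,0]},
    {"grip":0,"slide":[0,0,0],"rot":[0,0,0]},
  ],
)

```text
t: 3.9
position: [0.4513, -0.162, 0.024]
tcp_rot: [-2.151, -1.621, -0.679]
wrist_force: [0.3, -0.3, 1.3]
grip_width: 0.0066
```

Emit:
drive_tool(
  moves=[
    {"grip":0,"slide":[6,0,-8],"rot":[0,0,0]},
    {"grip":0,"slide":[20,0,-28],"rot":[0,0,0]},
    {"grip":0,"slide":[45,0,-64],"rot":[0,0,0]},
    {"grip":0,"slide":[70,0,-100],"rot":[0,0,0]},
    {"grip":0,"slide":[92,0,-131],"rot":[0,0,0]},
  ],
)

```text
t: 4.53
position: [0.4512, -0.1619, 0.1861]
tcp_rot: [-2.152, -1.622, -0.679]
wrist_force: [0.0, 0.2, -2.0]
grip_width: 0.0067
```

```bash
sed -i 's/\[0,0,.16\]/[0,0,0]/' s.py; python3 s.py
```

```text
lift slide [0. 0. 0.] rot [-0.  0. -0.] | 0 0
[0.451      0.12064898 0.18745649]
stand slide [223.3 -78.2 154.4] rot [ -3.  -89.3 -17.5] | 283 91
[-0.27608937 -0.96113125  0.        ]
```

Emit:
drive_tool(
  moves=[
    {"grip":0,"slide":[15,-5,10],"rot":[-0.3,-8.9,-1.7]},
    {"grip":0,"slide":[40,-14,27],"rot":[-0.6,-17.8,-3.5]},
    {"grip":0,"slide":[65,-23,45],"rot":[-0.9,-26.8,-5.2]},
    {"grip":0,"slide":[90,-32,62],"rot":[-1.2,-35.7,-7]},
    {"grip":0,"slide":[112,-39,77],"rot":[-1.5,-44.6,-8.7]},
  ],
)

```text
t: 5.15
position: [0.4511, -0.0194, 0.1868]
tcp_rot: [2.253, 1.945, -0.14]
wrist_force: [0.1, 0.1, -2.2]
grip_width: 0.007
```

```bash
python3 s.py; python3 -c "
from workcell import *;print(get_obs()['qpos'])"
```

```text
lift slide [0. 0. 0.] rot [0. 0. 0.] | 0 0
[0.451      0.12064898 0.18745649]
stand slide [136.1 -19.7 -26.2] rot [ -1.4 -44.5  -8.9] | 140 45
[-0.13992923 -0.98827995  0.        ]
[-0.10662924 -0.04071723  1.90217201 -0.18987439  1.23093548  0.09849213]
```

Emit:
drive_tool(
  moves=[
    {"grip":0,"slide":[27,-4,-5],"rot":[-0.3,-8.9,-1.8]},
    {"grip":0,"slide":[54,-8,-10],"rot":[-0.6,-17.8,-3.6]},
    {"grip":0,"slide":[81,-12,-16],"rot":[-0.8,-26.7,-5.3]},
    {"grip":0,"slide":[108,-16,-21],"rot":[-1.1,-35.6,-7.1]},
    {"grip":0,"slide":[136,-20,-26],"rot":[-1.4,-44.5,-8.9]},
  ],
)

```text
t: 5.78
position: [0.4509, 0.1213, 0.1873]
tcp_rot: [1.644, 1.646, -0.855]
wrist_force: [1.5, -0.2, -1.6]
grip_width: 0.0067
```

Emit:
drive_tool(
  moves=[
    {"grip":0,"slide":[0,0,0],"rot":[0,0,0]},
    {"grip":0,"slide":[0,0,0],"rot":[0,0,0]},
    {"grip":0,"slide":[0,0,0],"rot":[0,0,0]},
    {"grip":0,"slide":[0,0,0],"rot":[0,0,0]},
    {"grip":0,"slide":[0,0,0],"rot":[0,0,0]},
  ],
)

```text
t: 6.4
position: [0.4511, 0.1188, 0.1874]
tcp_rot: [1.649, 1.648, -0.853]
wrist_force: [1.4, -0.4, -2.0]
grip_width: 0.0069
```

```bash
python3 s.py
python3 - <<'E'
from h import *
P=[]
for n in("side","top","wrist"):
    m=camera_model(n);p,d=get_image(n); np.savez(f"{n}2.npz",p=p,d=d)
    tip=[.451,.11,.085];hole=[.451,.11,.055]
    print(n,proj(m,tip,n=="wrist"),proj(m,hole,n=="wrist"))
    P.append(p)
s=cv2.resize(P[0][140:245,150:290],(560,420),interpolation=2)
t=cv2.resize(P[1][220:325,150:290],(560,420),interpolation=2)
w=P[2]
im=np.vstack([np.hstack([cv2.resize(s,(400,300)),cv2.resize(t,(400,300))]),np.hstack([cv2.resize(w,(400,300)),np.zeros((300,400,3),np.uint8)])])
cv2.imwrite("pics/a2.png",im[:,:,::-1])
E
```

```text
lift slide [0. 0. 0.] rot [-0. -0. -0.] | 0 0
[0.451      0.12064898 0.18745649]
stand slide [ 1.  -0.1 -1.6] rot [-0.1 -0.4  0. ] | 2 0
[-0.00173771 -0.99999735  0.        ]
side (np.float64(220.841528429598), np.float64(192.57383809525277)) (np.float64(221.98198937454475), np.float64(203.4512033077305))
top (np.float64(226.45398595002112), np.float64(266.3768904598074)) (np.float64(228.35409691923607), np.float64(267.4936255500948))
wrist (np.float64(276.87093036497896), np.float64(119.09524138677791)) (np.float64(276.9371358219849), np.float64(87.00416558108313))
```

View pics/a2.png

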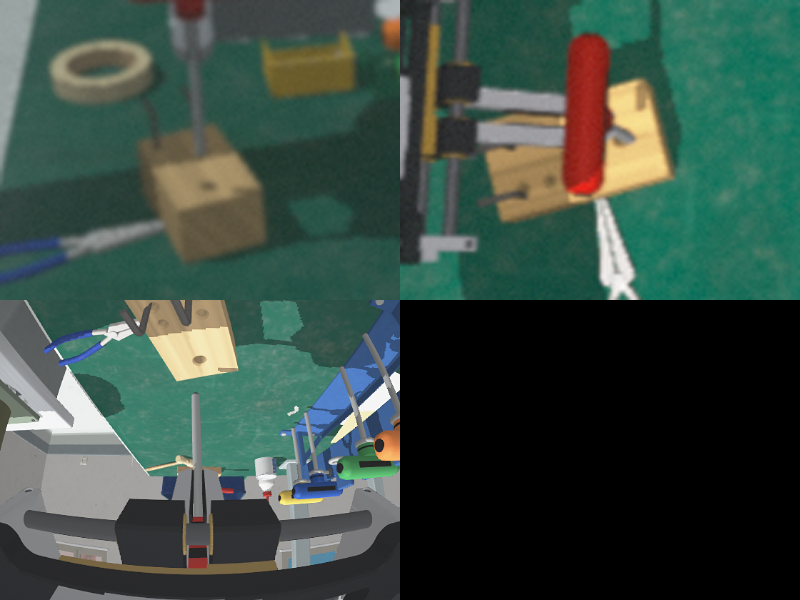

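The key is held upright. In the wrist view the tip is at about (273,133) and the hole at (280,84); the side view shows the tip at about (220,193) and the hole at (222,205). Triangulating.

```bash
cat >> h.py <<'E'
def tri(L):
    A=0;b=0
    for c,d in L:
        d=d/np.linalg.norm(d); M=np.eye(3)-np.outer(d,d); A=A+M; b=b+M@c
    X=np.linalg.solve(A,b); return X,[round(1000*np.linalg.norm((np.eye(3)-np.outer(d,d)/(d@d))@(X-c)),1) for c,d in L]
E
python3 - <<'E'
from h import *
ims={n:np.load(n+"2.npz")["p"] for n in("side","top","wrist")}
s=cv2.resize(ims["side"][150:220,190:250],(480,560),interpolation=2)
w=cv2.resize(ims["wrist"][60:160,240:320],(320*3//2,400*3//2),interpolation=2)[:560]
cv2.imwrite("pics/b2.png",np.hstack([s[:560],w])[:,:,::-1])
E
```

```text
(no output)
```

View pics/b2.png

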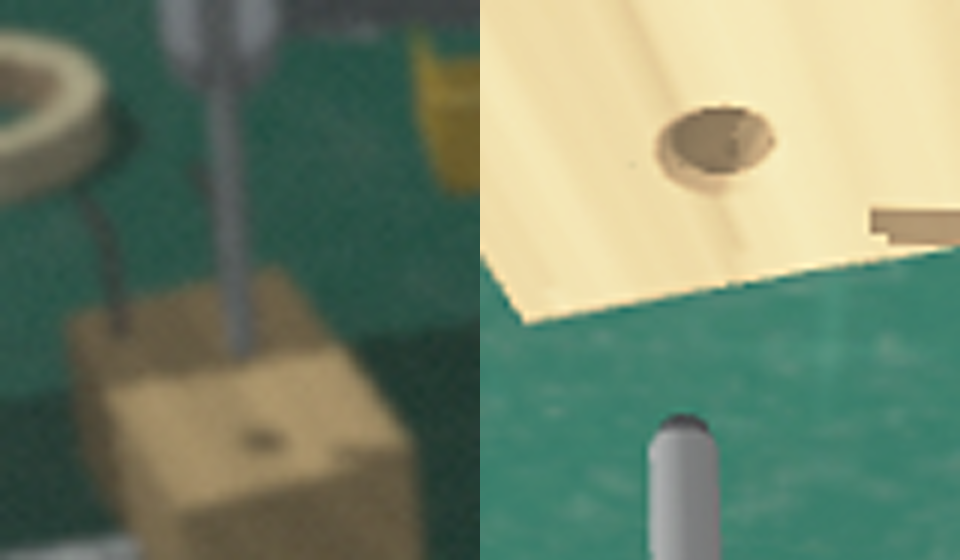

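Crop readings: side tip (219.9,194.6) and hole (222.9,205.0); wrist tip (274,130.8) and hole (279.5,84.7).

Run:
```python
from h import *
ms,mt,mw=[camera_model(n) for n in("side","top","wrist")]
print("tip",tri([ray(ms,(219.9,194.6)),ray(mw,(274,130.8),True)]))
print("hole tri",tri([ray(ms,(222.9,205)),ray(mt,(228.3,267.5)),ray(mw,(279.5,84.7),True)]))
print("planes",plane(ms,(222.9,205),.055),plane(mt,(228.3,267.5),.055),plane(mw,(279.5,84.7),.055,True))
# shaft line in wrist: far/near points
p=np.load("wrist2.npz")["p"]; h=cv2.cvtColor(p,cv2.COLOR_RGB2HSV)
c=cur()
print("wrist cam pos",-np.array(mw["R"]).T@mw["t"], c[0], "y",c[1].apply([0,1,0]))
for r in (140,150,160,170):
    row=p[r,255:300].astype(int); g=(np.abs(row[:,0]-row[:,1])<25); xs=np.nonzero(g)[0]+255; print(r,xs.min(),xs.max(),xs.mean())
print("pred axis",[np.round(proj(mw,[.4511,.1188-.0106,z],True),1) for z in(.09,.10,.12,.15)])
print("pred axis side",[np.round(proj(ms,[.4511,.1188-.0106,z]),1) for z in(.09,.10,.12,.15)])
```

```text
tip (array([0.44877157, 0.09819515, 0.08664048]), [np.float64(0.1), np.float64(0.1)])
hole tri (array([0.45228707, 0.10981931, 0.05130316]), [np.float64(0.8), np.float64(1.3), np.float64(0.9)])
planes [0.45295154 0.10263693 0.055     ] [0.45098505 0.11011155 0.055     ] [0.45278659 0.11288053 0.055     ]
wrist cam pos [0.45100775 0.29332236 0.21869358] [0.4509204  0.11915804 0.18676131] y [ 9.99996398e-01 -6.75344968e-04 -2.59762625e-03]
140 268 279 273.5
150 268 279 273.5
160 269 279 274.0
170 269 280 274.5
pred axis [array([277.1, 126.7]), array([277.1, 138.9]), array([277., 165.]), array([276.9, 208.7])]
pred axis side [array([220.7, 191.1]), array([220.3, 187.4]), array([219.5, 179.8]), array([218.3, 168.2])]
```

```bash
cat > bar.py <<'E'
from h import *
import sys
def redrect(n,p,box):
    h=cv2.cvtColor(p,cv2.COLOR_RGB2HSV); x0,x1,y0,y1=box
    r=(((h[...,0]<7)|(h[...,0]>173))&(h[...,1]>140)&(h[...,2]>50)).astype(np.uint8)
    k=np.zeros_like(r);k[y0:y1,x0:x1]=r[y0:y1,x0:x1]
    c=max(cv2.findContours(k,0,2)[0],key=cv2.contourArea); return cv2.minAreaRect(c),cv2.boundingRect(c)
if __name__=="__main__":
    ps=np.load("side2.npz")["p"];pt=np.load("top2.npz")["p"]
    rs,rt=redrect("s",ps,(150,290,80,200)),redrect("t",pt,(150,290,220,330)); print(rs,rt)
    ms,mt=camera_model("side"),camera_model("top")
    print(tri([ray(ms,rs[0][0]),ray(mt,rt[0][0])]))
    for X in([.450,.1085,.233],[.450,.118,.233]): print(proj(ms,X),proj(mt,X))
E
python3 bar.py
```

```text
(((214.99827575683594, 132.44122314453125), (8.290533065795898, 42.07004165649414), 88.31531524658203), (194, 128, 43, 10)) (((215.36570739746094, 259.5288391113281), (15.491397857666016, 55.20268249511719), 1.9091522693634033), (207, 232, 17, 56))
(array([0.45156308, 0.10925773, 0.23590532]), [np.float64(0.4), np.float64(0.4)])
(np.float64(214.20522878091157), np.float64(133.92373265216315)) (np.float64(216.01570714372338), np.float64(260.3409555621365))
(np.float64(214.14471958339743), np.float64(132.22714706784154)) (np.float64(210.49950759729882), np.float64(260.252734876975))
```

Run:
```python
from h import *
p=np.load("top2.npz")["p"]
cv2.imwrite("pics/t2.png",cv2.resize(p[240:290,200:260],(720,600),interpolation=2)[:,:,::-1])
```

```text
(no output)
```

View pics/t2.png

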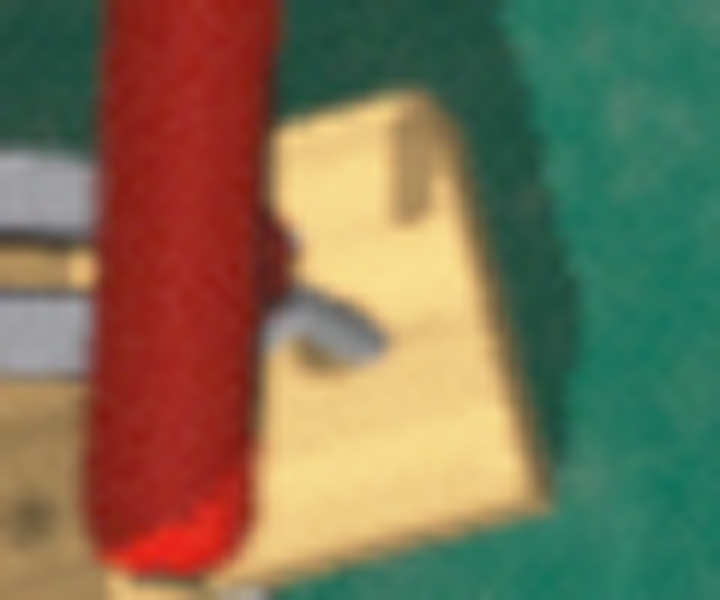

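The top crop shows the shaft tip at about (230.8,268.8), visibly leaning towards -y.

```bash
cat > u.py <<'E'
from h import *
ms,mt,mw=[camera_model(n) for n in("side","top","wrist")]
X,r=tri([ray(ms,(219.9,194.6)),ray(mt,(230.8,268.75)),ray(mw,(274,130.8),True)]); print("tip",X,r)
B=np.array([.4515,.109,.229])
d=(X-B)/np.linalg.norm(X-B); print("axis",d,np.linalg.norm(X-B))
c=cur(); y=c[1].apply([0,1,0]); 
ax=np.cross(d,[0,0,-1]); R=Ro.from_rotvec(ax/np.linalg.norm(ax)*np.arcsin(np.linalg.norm(ax)))
tip2=c[0]+R.apply(X-c[0]); hole=np.array([.4525,.1105,.055])
dX=hole+[0,0,.012]-tip2
print("lean deg",np.degrees(R.as_rotvec()),"tip after",tip2)
rel(c,(c[0]+dX,R*c[1]),"to 12mm above")
rel((c[0],R*c[1]),(c[0]-[0,0,.01],R*c[1]),"10 down after")
E
python3 u.py
```

```text
tip [0.44793124 0.09990692 0.08666797] [np.float64(1.1), np.float64(1.9), np.float64(1.3)]
axis [-0.02501461 -0.06373646 -0.99765321] 0.14266684033285687
lean deg [ 3.65468981 -1.43435376  0.        ] tip after [0.45045134 0.10632805 0.0856011 ]
to 12mm above slide [17.6  2.1  7.4] rot [-0.8  3.7  1.2] | 19 4
10 down after slide [ 7.8 -0.2  6.3] rot [0. 0. 0.] | 10 0
```

Emit:
drive_tool(
  moves=[
    {"grip":0,"slide":[4,1,2],"rot":[-0.2,1,0.3]},
    {"grip":0,"slide":[9,2,4],"rot":[-0.4,2,0.6]},
    {"grip":0,"slide":[14,2.1,6],"rot":[-0.8,3.7,1.2]},
    {"grip":0,"slide":[17.6,2.1,7.4],"rot":[-0.8,3.7,1.2]},
    {"grip":0,"slide":[17.6,2.1,7.4],"rot":[-0.8,3.7,1.2]},
  ],
)

```text
t: 7.18
position: [0.4526, 0.1235, 0.1674]
tcp_rot: [1.694, 1.675, -0.787]
wrist_force: [0.2, -0.5, -1.4]
grip_width: 0.0067
```

```bash
cat > look.py <<'E'
from h import *
import sys
P={}
for n in("side","top","wrist"):
    p,d=get_image(n); np.savez(f"{n}{sys.argv[1]}.npz",p=p,d=d); P[n]=p
o=get_obs();print(o["t"],o["position"],o["wrist_force"])
z=lambda p,x,y,w,h,s:cv2.resize(p[y:y+h,x:x+w],(w*s,h*s),interpolation=2)
im=np.hstack([z(P["side"],205,165,32,60,8),z(P["top"],215,250,32,60,8),z(P["wrist"],254,70,48,80,6)])
cv2.imwrite(f"pics/l{sys.argv[1]}.png",im[:,:,::-1]); print(im.shape)
E
python3 look.py 3
```

```text
7.325 [0.4529276  0.1236484  0.16772919] [ 0.29673118 -0.41394427 -1.16679205]
(480, 800, 3)
```

View pics/l3.png

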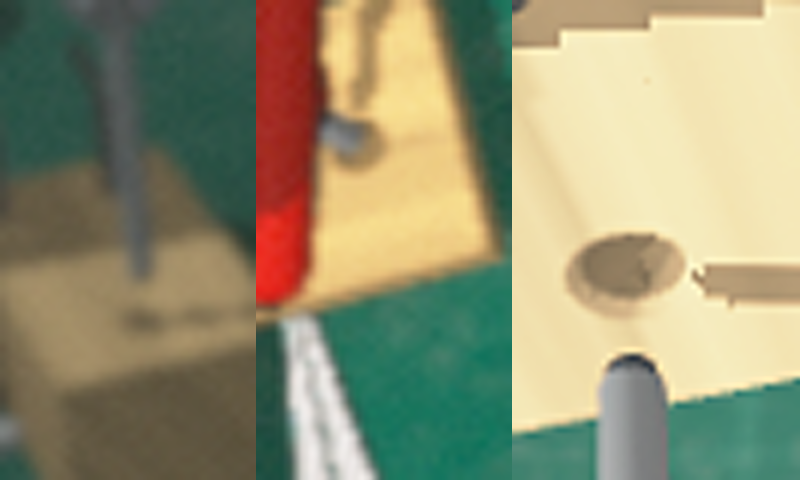

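Side: tip (222.4,199.8), hole (222.75,205). Top: tip (227.4,267.8), hole (228.3,268). Wrist: tip (274,130.8), hole (273,115.3). Nearly aligned.

Run:
```python
from h import *
ms,mt,mw=[camera_model(n) for n in("side","top","wrist")]
T,r=tri([ray(ms,(222.4,199.75)),ray(mt,(227.4,267.75)),ray(mw,(274,130.8),True)]); print("tip",T,r)
H,r=tri([ray(ms,(222.75,205)),ray(mt,(228.3,268)),ray(mw,(273,115.3),True)]); print("hole",H,r, H-T)
c=cur(); print(c[0])
for dz in(0.,-.005,-.02): rel(c,(c[0]+[*(H-T)[:2],dz],c[1]),str(dz))
```

```text
tip [0.45195954 0.10976283 0.06596809] [np.float64(1.1), np.float64(2.4), np.float64(1.6)]
hole [0.45183358 0.10980489 0.05131965] [np.float64(0.8), np.float64(1.8), np.float64(1.2)] [-1.25957585e-04  4.20583907e-05 -1.46484463e-02]
[0.4529276  0.1236484  0.16772919]
0.0 slide [ 0.  -0.1 -0. ] rot [0. 0. 0.] | 0 0
-0.005 slide [ 3.9 -0.2  3.1] rot [0. 0. 0.] | 5 0
-0.02 slide [15.6 -0.6 12.5] rot [0. 0. 0.] | 20 0
```

Emit:
drive_tool(
  moves=[
    {"grip":0,"slide":[4,-0.2,3.1],"rot":[0,0,0]},
    {"grip":0,"slide":[8,-0.3,6.3],"rot":[0,0,0]},
    {"grip":0,"slide":[12,-0.4,9.4],"rot":[0,0,0]},
    {"grip":0,"slide":[15.6,-0.6,12.5],"rot":[0,0,0]},
    {"grip":0,"slide":[19.5,-0.8,15.6],"rot":[0,0,0]},
  ],
)

```text
t: 7.95
position: [0.4526, 0.1237, 0.1424]
tcp_rot: [1.695, 1.675, -0.786]
wrist_force: [0.6, 0.1, -1.1]
grip_width: 0.0069
```

Emit:
drive_tool(
  moves=[
    {"grip":0,"slide":[2,-0.1,1.6],"rot":[0,0,0]},
    {"grip":0,"slide":[4,-0.2,3.2],"rot":[0,0,0]},
    {"grip":0,"slide":[6,-0.2,4.8],"rot":[0,0,0]},
    {"grip":0,"slide":[8,-0.3,6.4],"rot":[0,0,0]},
    {"grip":0,"slide":[8,-0.3,6.4],"rot":[0,0,0]},
  ],
)

```text
t: 8.57
position: [0.4525, 0.1238, 0.1324]
tcp_rot: [1.695, 1.675, -0.786]
wrist_force: [-0.4, -0.1, -2.4]
grip_width: 0.0068
```

Emit:
drive_tool(
  moves=[
    {"grip":0,"slide":[3.9,-0.2,3.1],"rot":[0,0,0]},
    {"grip":0,"slide":[7.8,-0.3,6.3],"rot":[0,0,0]},
    {"grip":0,"slide":[11.7,-0.4,9.4],"rot":[0,0,0]},
    {"grip":0,"slide":[15.6,-0.6,12.5],"rot":[0,0,0]},
    {"grip":0,"slide":[15.6,-0.6,12.5],"rot":[0,0,0]},
  ],
)

```text
t: 9.2
position: [0.4521, 0.1237, 0.112]
tcp_rot: [1.694, 1.675, -0.787]
wrist_force: [-0.5, -0.1, -1.8]
grip_width: 0.0068
```

Emit:
drive_tool(
  moves=[
    {"grip":0,"slide":[0.8,0,0.6],"rot":[0,0,0]},
    {"grip":0,"slide":[1.5,0,1.3],"rot":[0,0,0]},
    {"grip":0,"slide":[2.3,0,1.9],"rot":[0,0,0]},
    {"grip":0,"slide":[3.1,0,2.5],"rot":[0,0,0]},
    {"grip":0,"slide":[3.1,0,2.5],"rot":[0,0,0]},
  ],
)

```text
t: 9.82
position: [0.4526, 0.1239, 0.1088]
tcp_rot: [1.695, 1.674, -0.786]
wrist_force: [-0.3, -0.7, 0.5]
grip_width: 0.0072
```

Emit:
drive_tool(
  moves=[
    {"grip":0.15,"slide":[0,0,0],"rot":[0,0,0]},
    {"grip":0.2,"slide":[0,0,0],"rot":[0,0,0]},
    {"grip":0.3,"slide":[0,0,0],"rot":[0,0,0]},
    {"grip":0.45,"slide":[0,0,0],"rot":[0,0,0]},
    {"grip":0.5,"slide":[0,0,0],"rot":[0,0,0]},
  ],
)

```text
t: 10.45
position: [0.4525, 0.1239, 0.1085]
tcp_rot: [1.695, 1.675, -0.786]
wrist_force: [0.1, -0.6, -0.6]
grip_width: 0.0445
```

Emit:
drive_tool(
  moves=[
    {"grip":0.5,"slide":[0,0,0],"rot":[0,0,0]},
    {"grip":0.5,"slide":[0,0,0],"rot":[0,0,0]},
    {"grip":0.5,"slide":[0,0,-20],"rot":[0,0,0]},
    {"grip":0.5,"slide":[0,0,-60],"rot":[0,0,0]},
    {"grip":0.5,"slide":[0,0,-110],"rot":[0,0,0]},
  ],
)

```text
t: 11.08
position: [0.4507, 0.2106, 0.1789]
tcp_rot: [1.695, 1.675, -0.787]
wrist_force: [0.8, -0.5, 1.0]
grip_width: 0.0473
```

```bash
cat > v.py <<'E'
from h import *
c=cur(); print(c[0])
U=(c[0]+[-.02,.06,.16],c[1]); rel(c,U,"up")
D=pose([.452,.15,.30],[0,0,-1],[.012,1,0]); D2=pose([.452,.15,.30],[0,0,-1],[-.012,-1,0])
rel(U,D,"down+");rel(U,D2,"down-"); print(get_obs()["qpos"].round(2))
E
python3 v.py
```

```text
[0.45068633 0.21057002 0.17890681]
up slide [ -86.9  -16.8 -147.5] rot [0. 0. 0.] | 172 0
down+ slide [-45.2  20.7 118.4] rot [-38.7  40.9 -83.5] | 128 101
down- slide [-45.2  20.7 118.4] rot [40.9 38.7 83.5] | 128 101
[ 0.67  0.51  1.49 -0.68  1.73  0.78]
```

Emit:
drive_tool(
  moves=[
    {"grip":0.5,"slide":[-30,-5,-50],"rot":[0,0,0]},
    {"grip":0.5,"slide":[-60,-10,-100],"rot":[0,0,0]},
    {"grip":0.5,"slide":[-87,-17,-147],"rot":[0,0,0]},
    {"grip":0.5,"slide":[-87,-17,-147],"rot":[4,4,8.3]},
    {"grip":0.5,"slide":[-87,-17,-147],"rot":[8,8,16.6]},
  ],
)

```text
t: 11.7
position: [0.4303, 0.2709, 0.3392]
tcp_rot: [2.079, 1.442, -0.664]
wrist_force: [-0.7, -0.8, -0.9]
grip_width: 0.0471
```

Run:
```python
from h import *
c=cur(); print(c[0],get_obs()["qpos"].round(2))
D2=pose([.44,.27,.33],[0,0,-1],[-.012,-1,0]); rel(c,D2)
P=[]
for n in("side","top"):
    p,d=get_image(n); np.savez(f"{n}4.npz",p=p,d=d); P.append(p)
z=lambda p,x,y,w,h,s:cv2.resize(p[y:y+h,x:x+w],(w*s,h*s),interpolation=2)
im=np.hstack([z(P[0],180,130,65,90,6),z(P[1],190,220,65,90,6)])
cv2.imwrite("pics/l4.png",im[:,:,::-1])
from bar import redrect
rs,rt=redrect("s",P[0],(150,290,80,215)),redrect("t",P[1],(150,290,220,330)); print(rs,rt)
ms,mt=camera_model("side"),camera_model("top"); print(tri([ray(ms,rs[0][0]),ray(mt,rt[0][0])]), plane(mt,rt[0][0],.17))
```

```text
[0.43034083 0.27088009 0.33915054] [ 0.68  0.39  1.25 -0.53  2.03  0.93]
 slide [8.4 8.1 6.4] rot [32.5 30.3 66.9] | 13 80
(((223.5, 166.5), (9.0, 41.0), 90.0), (203, 162, 42, 10)) (((222.8087921142578, 257.4852600097656), (12.731619834899902, 49.46924591064453), 4.398705005645752), (216, 233, 15, 50))
(array([0.46277059, 0.10840739, 0.15301782]), [np.float64(0.3), np.float64(0.3)]) [0.46090647 0.10596958 0.17      ]
```

View pics/l4.png

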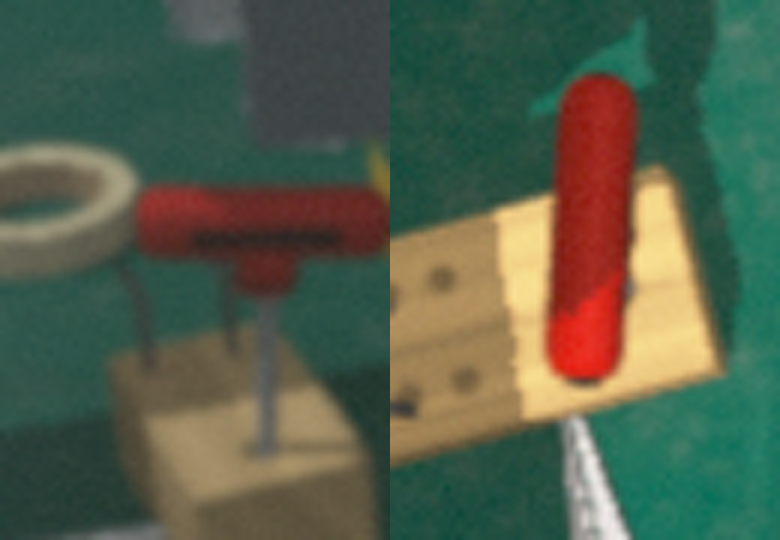

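The key stands in the hole, handle at about (0.461,0.107), leaning slightly towards +x. Next: the bar yaw and the move above it.

```bash
cat > y.py <<'E'
from h import *
from bar import redrect
mt=camera_model("top"); pt=np.load("top4.npz")["p"]; rt=redrect("t",pt,(150,290,220,330))[0]
(cx,cy),(w,h),an=rt; t=np.radians(an); v=np.array([-np.sin(t),np.cos(t)])*h/2
a=plane(mt,(cx+v[0],cy+v[1]),.165);b=plane(mt,(cx-v[0],cy-v[1]),.165); bd=b-a; print(a,b,"bar yaw deg",np.degrees(np.arctan2(bd[1],bd[0])))
bd/=np.linalg.norm(bd); yj=np.cross([0,0,1],bd); 
if yj[1]>0: yj=-yj
c=cur(); A=pose([.4615,.1065,.30],[0,0,-1],yj); rel(c,A,"above"); rel(A,pose([.4615,.1065,.16],[0,0,-1],yj),"g"); print(get_obs()["t"])
E
python3 y.py
```

```text
[0.41594924 0.10834457 0.165     ] [0.50760483 0.10498667 0.165     ] bar yaw deg -2.098154784217359
above slide [-76.5  71.  134.5] rot [33.  30.  68.2] | 170 82
g slide [  0.   0. 140.] rot [0. 0. 0.] | 140 0
11.8
```

Emit:
drive_tool(
  moves=[
    {"grip":0.5,"slide":[0,0,0],"rot":[4.1,3.7,8.5]},
    {"grip":0.5,"slide":[0,0,0],"rot":[8.2,7.5,17]},
    {"grip":0.5,"slide":[-5,5,8],"rot":[12.4,11.2,25.6]},
    {"grip":0.5,"slide":[-10,10,18],"rot":[16.5,15,34.1]},
    {"grip":0.5,"slide":[-20,18,35],"rot":[20.6,18.7,42.6]},
  ],
)

```text
t: 12.42
position: [0.4378, 0.227, 0.327]
tcp_rot: [2.85, 0.601, -0.298]
wrist_force: [0.4, -0.7, 0.7]
grip_width: 0.0473
```

```bash
python3 y.py
```

```text
[0.41594924 0.10834457 0.165     ] [0.50760483 0.10498667 0.165     ] bar yaw deg -2.098154784217359
above slide [-17.3 113.1  52.1] rot [12.6 11.5 25.7] | 126 31
g slide [  0.   0. 140.] rot [0. 0. 0.] | 140 0
12.425
```

Emit:
drive_tool(
  moves=[
    {"grip":0.5,"slide":[-4,28,13],"rot":[4.2,3.8,8.6]},
    {"grip":0.5,"slide":[-9,57,26],"rot":[8.4,7.7,17.1]},
    {"grip":0.5,"slide":[-13,85,39],"rot":[12.6,11.5,25.7]},
    {"grip":0.5,"slide":[-17.3,113,52],"rot":[12.6,11.5,25.7]},
    {"grip":0.5,"slide":[-17.3,113,52],"rot":[12.6,11.5,25.7]},
  ],
)

```text
t: 13.05
position: [0.4608, 0.1052, 0.2996]
tcp_rot: [3.139, -0.057, -0.005]
wrist_force: [-0.6, 1.2, -0.7]
grip_width: 0.0473
```

```bash
python3 y.py
python3 - <<'E'
from h import *
from bar import redrect
m=camera_model("wrist");p,d=get_image("wrist"); np.savez("w5.npz",p=p,d=d)
print(proj(m,[.4615,.1065,.17],True),proj(m,[.509,.105,.17],True),proj(m,[.414,.108,.17],True)); print(redrect("w",p,(100,460,20,400)))
cv2.imwrite("pics/w5.png",p[:,:,::-1])
E
```

```text
[0.41594924 0.10834457 0.165     ] [0.50760483 0.10498667 0.165     ] bar yaw deg -2.098154784217359
above slide [ 0.6 -1.4 -0.4] rot [0.1 0.2 0. ] | 2 0
g slide [  0.   0. 140.] rot [0. 0. 0.] | 140 0
13.05
(np.float64(275.9497275547446), np.float64(203.30483914426887)) (np.float64(275.73462601248434), np.float64(151.4334087641666)) (np.float64(276.1586404137839), np.float64(251.32173000402898))
(((276.0871276855469, 197.48532104492188), (99.1939926147461, 25.192129135131836), 88.56790161132812), (263, 148, 27, 100))
```

View pics/w5.png

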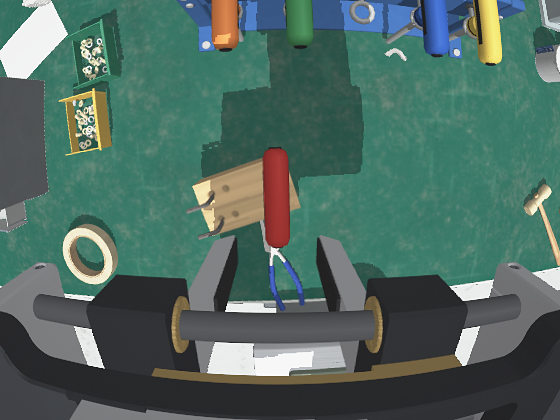

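The wrist view shows the bar centred between the fingers at (276,197), as predicted. Descending and gripping.

Emit:
drive_tool(
  moves=[
    {"grip":0.5,"slide":[0.6,-1.4,50],"rot":[0,0,0]},
    {"grip":0.5,"slide":[0.6,-1.4,95],"rot":[0,0,0]},
    {"grip":0.5,"slide":[0.6,-1.4,120],"rot":[0,0,0]},
    {"grip":0.5,"slide":[0.6,-1.4,139],"rot":[0,0,0]},
    {"grip":0.5,"slide":[0.6,-1.4,139],"rot":[0,0,0]},
  ],
)

```text
t: 13.72
position: [0.4605, 0.109, 0.1597]
tcp_rot: [3.14, -0.052, -0.009]
wrist_force: [0.7, -0.7, 1.1]
grip_width: 0.047
```

Emit:
drive_tool(
  moves=[
    {"grip":0.3,"slide":[0,0,0],"rot":[0,0,0]},
    {"grip":0.2,"slide":[0,0,0],"rot":[0,0,0]},
    {"grip":0.1,"slide":[0,0,0],"rot":[0,0,0]},
    {"grip":0.1,"slide":[0,0,0],"rot":[0,0,0]},
    {"grip":0.1,"slide":[0,0,0],"rot":[0,0,0]},
  ],
)

```text
t: 14.35
position: [0.4628, 0.1076, 0.1622]
tcp_rot: [3.141, -0.058, 0.001]
wrist_force: [-0.6, 1.8, 5.0]
grip_width: 0.024
```

Emit:
drive_tool(
  moves=[
    {"grip":0,"slide":[0,0,-8],"rot":[0,0,0]},
    {"grip":0,"slide":[0,0,-20],"rot":[0,0,0]},
    {"grip":0,"slide":[0,0,-35],"rot":[0,0,0]},
    {"grip":0,"slide":[0,0,-50],"rot":[0,0,0]},
    {"grip":0,"slide":[0,0,-70],"rot":[0,0,0]},
  ],
)

```text
t: 14.98
position: [0.4617, 0.1074, 0.2322]
tcp_rot: [3.14, -0.057, -0.003]
wrist_force: [0.8, 0.1, -1.4]
grip_width: 0.0239
```

Emit:
drive_tool(
  moves=[
    {"grip":0,"slide":[0,0,-15],"rot":[0,0,0]},
    {"grip":0,"slide":[0,0,-35],"rot":[0,0,0]},
    {"grip":0,"slide":[0,0,-55],"rot":[0,0,0]},
    {"grip":0,"slide":[0,0,-72],"rot":[0,0,0]},
    {"grip":0,"slide":[0,0,-72],"rot":[0,0,0]},
  ],
)

```text
t: 15.6
position: [0.4632, 0.1076, 0.3051]
tcp_rot: [3.14, -0.057, 0.004]
wrist_force: [0.2, -0.1, -1.7]
grip_width: 0.0236
```

Run:
```python
from h import *
c=cur();print(c[0],c[1].as_rotvec(),get_obs()["wrist_force"])
for n in("side","top","wrist"):
    m=camera_model(n);p,d=get_image(n); np.savez(f"{n}6.npz",p=p,d=d)
    b=c[0]; print(n,[np.round(proj(m,b+[0,0,z],n=="wrist"),1) for z in(0,-.03,-.06,-.09,-.12,-.147)])
p=np.load("side6.npz")["p"].astype(int)
P=np.load("top6.npz")["p"]
z=lambda p,x,y,w,h,s:cv2.resize(p[y:y+h,x:x+w],(w*s,h*s),interpolation=2)
w=np.load("wrist6.npz")["p"]
cv2.imwrite("pics/l6.png",np.hstack([z(p.astype(np.uint8),185,95,60,120,5),cv2.resize(w[100:380,150:400],(500,560))[:600] if 0 else z(w,215,60,120,120,4)[:600] if 0 else cv2.copyMakeBorder(z(w,215,110,120,150,4),0,0,0,0,0)])[:,:,::-1])
```

```text
[0.46316029 0.10763547 0.30510669] [ 3.14046802 -0.05723711  0.00367531] [ 0.23864779 -0.07473816 -1.69256882]
side [array([217.2, 101.2]), array([218.5, 115. ]), array([219.8, 128.4]), array([221.1, 141.3]), array([222.3, 153.8]), array([223.4, 164.6])]
top [array([210., 248.]), array([213., 250.]), array([215.8, 252. ]), array([218.4, 253.8]), array([220.8, 255.4]), array([222.8, 256.9])]
wrist [array([278.2, 263.6]), array([277.9, 243.2]), array([277.8, 227.8]), array([277.6, 215.8]), array([277.5, 206.2]), array([277.4, 199.1])]
```

View pics/l6.png

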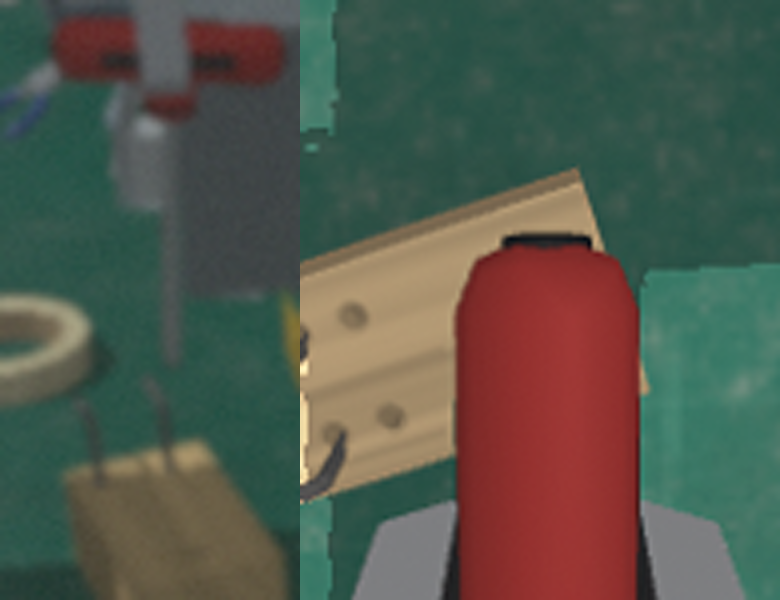

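Side view: the tip at (219.8,167.4) and neck at (219.2,116) give a tilt of about 4.6° in the bar's plane. I'll correct that on the way to a point in front of the free place.

Run:
```python
from h import *
c=cur(); th=np.radians(-4.6)
R=Ro.from_euler("z",-0.7,degrees=True)*Ro.from_rotvec([0,th,0])*Ro.from_matrix(np.c_[[1,0,0],[0,-1,0],[0,0,-1]])
rel(c,(np.array([.555,.0108,.31]),R))
```

```text
slide [96.8 93.3 -7.8] rot [ 0.1  4.8 -1.4] | 135 5
```

Emit:
drive_tool(
  moves=[
    {"grip":0,"slide":[20,20,-7.8],"rot":[0,1,-0.3]},
    {"grip":0,"slide":[45,43,-7.8],"rot":[0,2.4,-0.7]},
    {"grip":0,"slide":[70,67,-7.8],"rot":[0,3.6,-1]},
    {"grip":0,"slide":[97,93.3,-7.8],"rot":[0,4.8,-1.4]},
    {"grip":0,"slide":[97,93.3,-7.8],"rot":[0,4.8,-1.4]},
  ],
)

```text
t: 16.38
position: [0.5559, 0.0091, 0.3092]
tcp_rot: [3.137, -0.023, 0.125]
wrist_force: [-0.3, 0.9, -2.1]
grip_width: 0.0238
```

Run:
```python
from h import *
c=cur();print(c[0],c[1].as_rotvec(),get_obs()["wrist_force"])
w=None
for n in("side","top","wrist"):
    m=camera_model(n);p,d=get_image(n); np.savez(f"{n}7.npz",p=p,d=d,**{k:m[k] for k in m})
    b=c[0]; print(n,[np.round(proj(m,X,n=="wrist"),1) for X in(b,b-[0,0,.035],b-[0,0,.155],b+[.048,0,-.008],[.649,.0108,.135])])
    if n=="side": s=p
    if n=="wrist": w=p
z=lambda p,x,y,w,h,s:cv2.resize(p[y:y+h,x:x+w],(w*s,h*s),interpolation=2)
h=cv2.cvtColor(w,cv2.COLOR_RGB2HSV)
a=z(s,235,90,105,120,4); b=z(w,200,30,95,120,4)
cv2.imwrite("pics/l7.png",np.hstack([a,b])[:,:,::-1]); print(a.shape,b.shape)
```

```text
[0.55591187 0.00913012 0.30917932] [ 3.13668008 -0.02334749  0.12482338] [-0.27184328  0.9056504  -2.09187937]
side [array([266.9, 112.9]), array([267.5, 130.1]), array([269.5, 183.8]), array([291.8, 115.2]), array([312.9, 187.6])]
top [array([273.5, 191. ]), array([274.3, 195.7]), array([276.6, 209.3]), array([274.3, 163.5]), array([277., 165.])]
wrist [array([281.7, 261.8]), array([280.9, 243.4]), array([279.3, 209.2]), array([280.7, 171. ]), array([276.6, 117.4])]
(480, 420, 3) (480, 380, 3)
```

View pics/l7.png

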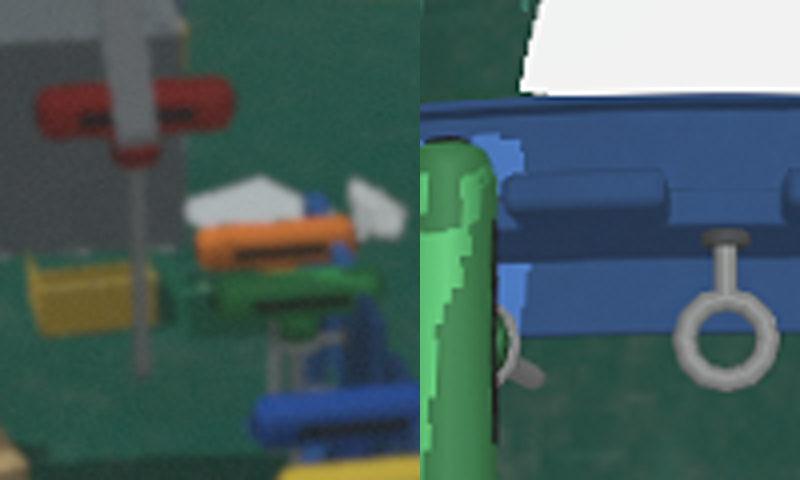

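Wrist view: ring centre at (276.8,115), predicted (276.6,117.4). Side view: tip (270.75,183.75) under neck (269.25,128.25), so the shaft is now upright. Using the hanging keys, I'll cross-check side against top numerically.

Run:
```python
from h import *
W=np.load("wrist7.npz"); mw={k:W[k] for k in("fx","fy","cx","cy","R","t")}
ms,mt=camera_model("side"),camera_model("top")
print("eye wrist",plane(mw,(276.75,115),.135,True),"top",plane(mt,(277.2,165),.135))
def aty(m,uv,y):
    c,d=ray(m,uv); return c+d*(y-c[1])/d[1]
for y in(.009,.012): print("tip side",aty(ms,(270.75,183.75),y),"neck",aty(ms,(269.25,128.25),y),"bar",aty(ms,(269,116),y))
# hanging keys in both views
S=np.load("side0.npz")["p"];h=cv2.cvtColor(S,cv2.COLOR_RGB2HSV)
for n,lo,hi,y in [("orange",4,16,.146),("yellow",20,32,-.123),("green",45,75,.079)]:
    k=((h[...,0]>=lo)&(h[...,0]<=hi)&(h[...,1]>150)&(h[...,2]>70)).astype(np.uint8); k[:140]=0;k[225:]=0;k[:,:280]=0;k[:,360:]=0
    c=max(cv2.findContours(k,0,2)[0],key=cv2.contourArea); r=cv2.boundingRect(c); q=(r[0]+r[2]/2-.5,cv2.minAreaRect(c)[0][1]); print(n,r,aty(ms,q,y))
# red bar in wrist image lateral
h=cv2.cvtColor(W["p"],cv2.COLOR_RGB2HSV); k=(((h[...,0]<7)|(h[...,0]>173))&(h[...,1]>140)).astype(np.uint8)
for r in(185,200,215): 
    x=np.nonzero(k[r,220:340])[0]+220; print("bar row",r,x.min(),x.max(),(x.min()+x.max())/2)
print("wrist cam",-mw["R"].T@mw["t"])
c=cur();print([proj(mw,c[0]+c[1].apply([.03,0,-.005]),True)])
```

```text
eye wrist [0.65153058 0.01057483 0.135     ] top [0.64897233 0.01048477 0.135     ]
tip side [0.55855096 0.009      0.15418344] neck [0.5594155  0.009      0.27777354] bar [0.55974608 0.009      0.30272243]
tip side [0.55886498 0.012      0.15249008] neck [0.55973274 0.012      0.27654056] bar [0.56006456 0.012      0.3015824 ]
orange (284, 145, 39, 11) [0.6523457  0.146      0.16448923]
yellow (305, 204, 49, 15) [ 0.65144189 -0.123       0.16443904]
green (322, 158, 1, 1) [0.68305468 0.079      0.16926125]
bar row 185 255 298 276.5
bar row 200 254 299 276.5
bar row 215 254 299 276.5
wrist cam [0.61545884 0.01123115 0.47445126]
[(np.float64(277.73723876537997), np.float64(212.84974632820538))]
```

Run:
```python
from h import *
W=np.load("wrist7.npz"); mw={k:W[k] for k in("fx","fy","cx","cy","R","t")}
for r in(185,200,215): print(plane(mw,(276.5,r),.306,True))
o=[cur() for _ in range(3)]; c=o[-1]; print([x[0].round(4) for x in o],"tool z",c[1].apply([0,0,1]),"y",c[1].apply([0,1,0]))
for d in([.093,.0006,0],[.093,.0006,-.02]): rel(c,(c[0]+d,c[1]),str(d))
rel(c,(c[0]+[0,0,-.02],c[1]),"20 down"); print(get_obs()["t"])
```

```text
[0.59696214 0.01146004 0.306     ]
[0.58905324 0.01155286 0.306     ]
[0.58102904 0.01164712 0.306     ]
[array([0.5549, 0.0113, 0.31  ]), array([0.5549, 0.0113, 0.31  ]), array([0.5549, 0.0113, 0.31  ])] tool z [ 0.08004154 -0.00197124 -0.99678958] y [-0.01192323 -0.9999284   0.00102002]
[0.093, 0.0006, 0] slide [92.7 -1.7  7.4] rot [0. 0. 0.] | 93 0
[0.093, 0.0006, -0.02] slide [91.1 -1.7 27.4] rot [0. 0. 0.] | 95 0
20 down slide [-1.6 -0.  19.9] rot [0. 0. 0.] | 20 0
16.525
```

Emit:
drive_tool(
  moves=[
    {"grip":0,"slide":[20,-0.1,1.6],"rot":[0,0,0]},
    {"grip":0,"slide":[45,-0.2,3.6],"rot":[0,0,0]},
    {"grip":0,"slide":[72,-0.3,5.8],"rot":[0,0,0]},
    {"grip":0,"slide":[92.7,-0.4,7.4],"rot":[0,0,0]},
    {"grip":0,"slide":[92.7,-0.4,7.4],"rot":[0,0,0]},
  ],
)

```text
t: 17.15
position: [0.6488, 0.0112, 0.3105]
tcp_rot: [3.137, -0.017, 0.127]
wrist_force: [-0.7, -0.4, -1.3]
grip_width: 0.0234
```

```bash
cat > chk.py <<'E'
from h import *
from bar import redrect
o=get_obs(); print(o["t"],o["position"].round(4),o["wrist_force"].round(1))
ms,mt=camera_model("side"),camera_model("top")
ps,_=get_image("side"); pt,_=get_image("top"); np.savez("chk.npz",s=ps,t=pt)
def aty(m,uv,y):
    c,d=ray(m,uv); return c+d*(y-c[1])/d[1]
rs=redrect("s",ps,(250,380,80,230)); b=rs[1]; print("side",b,rs[0],"bar centre",aty(ms,(b[0]+b[2]/2-.5,rs[0][0][1]),.0108))
for n in(0,):
  g=ps.astype(int); grey=(g.max(2)-g.min(2)<28)&(g.mean(2)>90)
  for r in range(135,200,5):
    x=np.nonzero(grey[r,300:325])[0]+300; print(r,(x.min(),x.max(),round(x.mean(),1)) if len(x) else None,end="; ")
print()
rt=redrect("t",pt,(230,330,100,220)); print("top",rt)
E
python3 chk.py; python3 -c "
from h import *
m=camera_model('side');print([proj(m,[.649,.0108,z]) for z in(.154,.2,.25)])"
```

```text
17.15 [0.6488 0.0112 0.3105] [-0.7 -0.4 -1.3]
side (294, 108, 16, 11) ((301.20001220703125, 110.9000015258789), (8.9442720413208, 16.54690170288086), 63.43495178222656) bar centre [0.62320309 0.0108     0.30776887]
135 (np.int64(300), np.int64(324), np.float64(309.9)); 140 (np.int64(300), np.int64(324), np.float64(308.9)); 145 (np.int64(323), np.int64(324), np.float64(323.5)); 150 None; 155 None; 160 None; 165 None; 170 None; 175 None; 180 None; 185 None; 190 None; 195 None; 
top (((272.5, 151.5), (23.0, 13.0), 90.0), (266, 140, 14, 24))
[(np.float64(313.04293474771555), np.float64(179.78448825102612)), (np.float64(313.4927116090769), np.float64(160.21526443254737)), (np.float64(314.00970139739934), np.float64(137.72169095496017))]
```

Run:
```python
from h import *
Z=np.load("chk.npz"); p=Z["s"]; h=cv2.cvtColor(p,cv2.COLOR_RGB2HSV)
k=(((h[...,0]<7)|(h[...,0]>173))&(h[...,1]>140)&(h[...,2]>50)); k[:90]=0;k[150:]=0;k[:,:270]=0;k[:,370:]=0
ys,xs=np.nonzero(k); print("red bounds",xs.min(),xs.max(),ys.min(),ys.max())
neck=[(r,xs[ys==r].min(),xs[ys==r].max()) for r in range(118,136) if (ys==r).any()]; print(neck)
for r in(150,158,166,172,176,180,184): print(r,h[r,304:324,1].tolist())
```

```text
red bounds 294 338 106 118
[(118, np.int64(297), np.int64(297))]
150 [170, 171, 166, 165, 163, 160, 167, 149, 118, 52, 3, 12, 60, 90, 74, 62, 64, 92, 129, 113]
158 [96, 95, 100, 90, 94, 103, 119, 103, 79, 41, 25, 27, 61, 101, 126, 139, 137, 135, 134, 145]
166 [52, 79, 61, 74, 71, 68, 60, 52, 27, 20, 19, 20, 29, 61, 85, 82, 99, 116, 100, 102]
172 [55, 99, 109, 119, 123, 113, 126, 101, 58, 26, 18, 35, 56, 88, 95, 84, 70, 71, 111, 110]
176 [25, 28, 37, 39, 42, 33, 37, 44, 32, 10, 18, 37, 64, 90, 104, 99, 89, 80, 90, 119]
180 [27, 52, 77, 59, 29, 31, 57, 98, 116, 118, 105, 115, 123, 141, 154, 146, 129, 121, 125, 113]
184 [31, 61, 87, 59, 28, 33, 58, 105, 125, 137, 129, 118, 119, 113, 118, 127, 131, 131, 126, 116]
```

Emit:
drive_tool(
  moves=[
    {"grip":0,"slide":[0.2,0,5],"rot":[0,0,0]},
    {"grip":0,"slide":[-0.5,0,12],"rot":[0,0,0]},
    {"grip":0,"slide":[-1,0,18],"rot":[0,0,0]},
    {"grip":0,"slide":[-1.5,0,24],"rot":[0,0,0]},
    {"grip":0,"slide":[-1.9,0,30],"rot":[0,0,0]},
  ],
)

```text
t: 17.88
position: [0.6493, 0.01, 0.2807]
tcp_rot: [3.137, -0.019, 0.129]
wrist_force: [-1.2, 0.1, -0.7]
grip_width: 0.0238
```

Emit:
drive_tool(
  moves=[
    {"grip":0,"slide":[-0.3,0,4],"rot":[0,0,0]},
    {"grip":0,"slide":[-0.6,0,8],"rot":[0,0,0]},
    {"grip":0,"slide":[-0.9,0,12],"rot":[0,0,0]},
    {"grip":0,"slide":[-1.2,0,15],"rot":[0,0,0]},
    {"grip":0,"slide":[-1.2,0,15],"rot":[0,0,0]},
  ],
)

```text
t: 18.5
position: [0.6492, 0.01, 0.2658]
tcp_rot: [3.137, -0.019, 0.129]
wrist_force: [-0.4, 0.1, -2.0]
grip_width: 0.0239
```

Emit:
drive_tool(
  moves=[
    {"grip":0,"slide":[-1,0,12],"rot":[0,0,0]},
    {"grip":0,"slide":[-1.9,0,24],"rot":[0,0,0]},
    {"grip":0,"slide":[-2.9,0,36],"rot":[0,0,0]},
    {"grip":0,"slide":[-3.8,0,48],"rot":[0,0,0]},
    {"grip":0,"slide":[-4.8,0,60],"rot":[0,0,0]},
  ],
)

```text
t: 19.12
position: [0.6494, 0.0099, 0.2049]
tcp_rot: [3.137, -0.019, 0.129]
wrist_force: [1.0, 0.9, -1.7]
grip_width: 0.0238
```

Emit:
drive_tool(
  moves=[
    {"grip":0,"slide":[-0.4,0,5],"rot":[0,0,0]},
    {"grip":0,"slide":[-0.8,0,10],"rot":[0,0,0]},
    {"grip":0,"slide":[-1.2,0,15],"rot":[0,0,0]},
    {"grip":0,"slide":[-1.6,0,20],"rot":[0,0,0]},
    {"grip":0,"slide":[-1.6,0,20],"rot":[0,0,0]},
  ],
)

```text
t: 19.75
position: [0.6493, 0.0099, 0.1854]
tcp_rot: [3.137, -0.019, 0.128]
wrist_force: [-0.1, 0.0, -0.7]
grip_width: 0.0237
```

```bash
cat > chk2.py <<'E'
from h import *
o=get_obs(); print(o["t"],o["position"].round(4),o["wrist_force"].round(1),o["grip_width"])
ps,_=get_image("side"); pt,_=get_image("top"); np.savez("chk2.npz",s=ps,t=pt)
ms,mt=camera_model("side"),camera_model("top")
for n,p,m in(("side",ps,ms),("top",pt,mt)):
    h=cv2.cvtColor(p,cv2.COLOR_RGB2HSV); k=(((h[...,0]<4)|(h[...,0]>173))&(h[...,1]>140)&(h[...,2]>50))
    k[:100]=0;k[230:]=0;k[:,:250]=0;k[:,380:]=0
    ys,xs=np.nonzero(k); print(n,xs.min(),xs.max(),ys.min(),ys.max(),len(xs),"pred bar ends",[np.round(proj(m,X),1) for X in([.601,.0108,.162],[.697,.0108,.162],[.649,.0108,.175])])
E
python3 chk2.py
```

```text
19.75 [0.6493 0.0099 0.1854] [-0.1  0.  -0.7] 0.023656114008645375
side 294 336 164 176 197 pred bar ends [array([290.6, 178.4]), array([335.4, 174.6]), array([313.2, 171. ])]
top 270 281 163 181 207 pred bar ends [array([276.1, 185.4]), array([277.1, 137.3]), array([276.4, 159.2])]
```

Emit:
drive_tool(
  moves=[
    {"grip":0,"slide":[-0.2,0,3],"rot":[0,0,0]},
    {"grip":0,"slide":[-0.5,0,6],"rot":[0,0,0]},
    {"grip":0,"slide":[-0.7,0,9],"rot":[0,0,0]},
    {"grip":0,"slide":[-0.9,0,11],"rot":[0,0,0]},
    {"grip":0,"slide":[-0.9,0,11],"rot":[0,0,0]},
  ],
)

```text
t: 20.48
position: [0.6494, 0.0099, 0.1745]
tcp_rot: [3.137, -0.019, 0.129]
wrist_force: [-0.5, 0.5, -1.6]
grip_width: 0.0238
```

Emit:
drive_tool(
  moves=[
    {"grip":0,"slide":[-0.1,0,1],"rot":[0,0,0]},
    {"grip":0,"slide":[-0.2,0,2],"rot":[0,0,0]},
    {"grip":0,"slide":[-0.3,0,3],"rot":[0,0,0]},
    {"grip":0,"slide":[-0.3,0,3],"rot":[0,0,0]},
    {"grip":0,"slide":[-0.3,0,3],"rot":[0,0,0]},
  ],
)

```text
t: 21.1
position: [0.6496, 0.0098, 0.1719]
tcp_rot: [3.137, -0.019, 0.13]
wrist_force: [-0.0, -0.4, -1.2]
grip_width: 0.0237
```

Emit:
drive_tool(
  moves=[
    {"grip":0,"slide":[-0.1,0,1],"rot":[0,0,0]},
    {"grip":0,"slide":[-0.2,0,2],"rot":[0,0,0]},
    {"grip":0,"slide":[-0.3,0,3],"rot":[0,0,0]},
    {"grip":0,"slide":[-0.3,0,3],"rot":[0,0,0]},
    {"grip":0,"slide":[-0.3,0,3],"rot":[0,0,0]},
  ],
)

```text
t: 21.72
position: [0.6495, 0.0099, 0.1689]
tcp_rot: [3.137, -0.019, 0.13]
wrist_force: [0.9, 0.6, -2.2]
grip_width: 0.0241
```

Emit:
drive_tool(
  moves=[
    {"grip":0,"slide":[0,0,0.7],"rot":[0,0,0]},
    {"grip":0,"slide":[-0.1,0,1.5],"rot":[0,0,0]},
    {"grip":0,"slide":[-0.1,0,1.5],"rot":[0,0,0]},
    {"grip":0,"slide":[-0.1,0,1.5],"rot":[0,0,0]},
    {"grip":0,"slide":[-0.1,0,1.5],"rot":[0,0,0]},
  ],
)

```text
t: 22.35
position: [0.6497, 0.0099, 0.1678]
tcp_rot: [3.137, -0.019, 0.13]
wrist_force: [-1.6, -0.3, 2.1]
grip_width: 0.0242
```

```bash
python3 chk2.py
```

```text
22.35 [0.6497 0.0099 0.1678] [-1.6 -0.3  2.1] 0.024203221260721542
side 294 336 172 183 184 pred bar ends [array([290.6, 178.4]), array([335.4, 174.6]), array([313.2, 171. ])]
top 270 281 166 184 195 pred bar ends [array([276.1, 185.4]), array([277.1, 137.3]), array([276.4, 159.2])]
```

Contact at the expected height (TCP 0.168, force sign reversed). Releasing and lifting off vertically.

Emit:
drive_tool(
  moves=[
    {"grip":0.28,"slide":[0,0,0],"rot":[0,0,0]},
    {"grip":0.31,"slide":[0,0,0],"rot":[0,0,0]},
    {"grip":0.36,"slide":[0,0,0],"rot":[0,0,0]},
    {"grip":0.42,"slide":[0,0,0],"rot":[0,0,0]},
    {"grip":0.42,"slide":[0,0,0],"rot":[0,0,0]},
  ],
)

```text
t: 23.08
position: [0.6496, 0.0099, 0.1673]
tcp_rot: [3.137, -0.019, 0.13]
wrist_force: [-0.0, 0.7, 1.5]
grip_width: 0.0391
```

Emit:
drive_tool(
  moves=[
    {"grip":0.42,"slide":[0,0,0],"rot":[0,0,0]},
    {"grip":0.42,"slide":[0.8,0,-10],"rot":[0,0,0]},
    {"grip":0.42,"slide":[2,0,-25],"rot":[0,0,0]},
    {"grip":0.42,"slide":[4.8,0,-60],"rot":[0,0,0]},
    {"grip":0.42,"slide":[8,0,-100],"rot":[0,0,0]},
  ],
)

```text
t: 23.7
position: [0.6491, 0.01, 0.2694]
tcp_rot: [3.137, -0.019, 0.13]
wrist_force: [0.2, -0.2, 0.7]
grip_width: 0.0397
```

Emit:
drive_tool(
  moves=[
    {"grip":0.42,"slide":[-40,0,-25],"rot":[0,0,0]},
    {"grip":0.42,"slide":[-90,0,-50],"rot":[0,0,0]},
    {"grip":0.42,"slide":[-140,0,-60],"rot":[0,0,0]},
    {"grip":0.42,"slide":[-190,0,-60],"rot":[0,0,0]},
    {"grip":0.42,"slide":[-240,0,-60],"rot":[0,0,0]},
  ],
)

```text
t: 24.32
position: [0.404, 0.0131, 0.3094]
tcp_rot: [3.136, -0.018, 0.135]
wrist_force: [-0.5, -0.1, 0.8]
grip_width: 0.0394
```

Run:
```python
from h import *
o=get_obs(); print(o["t"],o["position"].round(4),o["wrist_force"].round(1))
ms,mt=camera_model("side"),camera_model("top")
ps,_=get_image("side"); pt,_=get_image("top"); np.savez("fin.npz",s=ps,t=pt)
A=np.load("top0.npz")["p"];B=np.load("side0.npz")["p"]
def blob(p,lo,hi,box,v=70):
    h=cv2.cvtColor(p,cv2.COLOR_RGB2HSV);H=(h[...,0].astype(int)+6)%180
    k=((H>=lo+6)&(H<=hi+6)&(h[...,1]>140)&(h[...,2]>v)).astype(np.uint8);x0,x1,y0,y1=box;M=np.zeros_like(k);M[y0:y1,x0:x1]=k[y0:y1,x0:x1]
    c=max(cv2.findContours(M,0,2)[0],key=cv2.contourArea); (cx,cy),(w,hh),a=cv2.minAreaRect(c); return np.round([cx,cy,w,hh,a],1),c
T=(190,370,125,195)
for n,lo,hi,v in[("orange",6,16,90),("yellow",20,32,90),("green",50,75,90)]: print(n,"top",blob(A,lo,hi,T,v)[0],blob(pt,lo,hi,T,v)[0])
b=(300,325,125,195); print("blue top",blob(A,105,125,b,150)[0],blob(pt,105,125,b,150)[0])
r,c=blob(pt,-6,4,(240,310,120,200),50); print("red top",r)
W=np.array([plane(mt,q,.172)[:2]*1000 for q in c[:,0]],np.float32); print("red world",cv2.minAreaRect(W))
print("red side",blob(ps,-6,4,(270,370,140,210),50)[0], "pred upright centre",proj(ms,[.649,.0108,.162]),"eye",plane(mt,(277.2,165),.135)[:2])
for n,lo,hi in[("orange",4,16),("yellow",20,32)]: print(n,"side",blob(B,lo,hi,(270,370,140,225))[0],blob(ps,lo,hi,(270,370,140,225))[0])
```

```text
24.325 [0.404  0.0131 0.3094] [-0.5 -0.1  0.8]
orange top [205.5 158.   48.   13.   90. ] [205.5 158.   48.   13.   90. ]
yellow top [347.  161.5  47.   12.   90. ] [347.  161.5  47.   12.   90. ]
green top [240.7 159.4  12.   47.    3. ] [240.8 158.8  11.9  45.9   3.4]
blue top [312.  160.5  47.   24.   90. ] [314.7 162.1  10.2  43.4  14. ]
red top [276.1 160.4  11.4  47.    2.3]
red world ((647.7819213867188, 11.345970153808594), (21.72895050048828, 92.98807525634766), 88.87187957763672)
red side [314.4 175.8   9.5  41.6  80.5] pred upright centre (np.float64(313.1194661088789), np.float64(176.45470527551657)) eye [0.64897233 0.01048477]
orange side [303.  148.8   9.   38.   78.7] [302.9 148.6   8.8  38.   78. ]
yellow side [329.4 210.7  12.1  49.5  83.7] [329.4 210.6  12.5  49.5  82.9]
```

Run:
```python
from h import *
F=np.load("fin.npz")
for n,q,b in(("top",F["t"],(302,322,135,190)),("side",F["s"],(297,345,183,203))):
    a=np.load(n+"0.npz")["p"]; x0,x1,y0,y1=b; r=cv2.matchTemplate(q[y0-8:y1+8,x0-8:x1+8],a[y0:y1,x0:x1],cv2.TM_CCOEFF_NORMED); _,v,_,l=cv2.minMaxLoc(r); print(n,v,l[0]-8,l[1]-8)
sign_off()
```

```text
top 0.8617804646492004 0 0
side 0.771633505821228 0 1
the job is handed in; nothing more can be done
```

The red key now hangs in the free place, and the job is handed in. `sign_off` gives no verdict, so the checks below are my own.

**What I did:**
- I picked the key up by its shaft and stood it about 45 mm deep in the block's big hole, until it touched bottom. I then let go and backed away; the cameras showed it standing there on its own, leaning a few degrees.
- I gripped the handle from above, took out the lean of about 4.6°, and lowered it through the free eye. It touched down at the expected height, with the wrist force reversing to about +2 N. I released it and moved the arm clear, at about 24.5 s of the 72 s.

**Last checks, from the cameras:**
- **Red handle:** its centre is at (0.648, 0.011), against the eye at (0.649, 0.0105). It lies along the rack's front-to-back direction to within about 1° and at hanging height.
- **Orange, yellow and green keys:** they had moved by less than 1 pixel (about 2 mm).
- **Blue key:** this check was weaker. A plain colour mask merges it with the blue rail, so I used template matching instead. That gave no shift in the top view and 1 pixel in the side view, with match scores of 0.86 and 0.77.

**Disagreements along the way:**
- The side and wrist cameras put points 2–3 mm off the top camera in x. I worked from differences within one view where I could.
- The wrist camera also placed the tip of the key lying on the bench about 14 mm short of where the top camera did.
- I did not see the shaft below the eye directly. I inferred it from touchdown at the right height without side load.

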